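Let a ball out of the lever-gated chute

ROBOT

A 6-joint arm with a two-finger parallel gripper is mounted at the origin on a cart in front of the work surface, level with it; the furniture and walls round the work are solid. World frame = base frame: x ahead of the robot, y to its left, z up, the work surface at z = 0. Lengths are in mm, angles in rad, forces in N, time in s.
With the tool pointing down it reaches from about 275 to 1000 mm from the base axis. Payload 8.4 kg.
Tool frame: the origin (TCP) lies at the very end of the fingers, on their centre line; the grasp point (between the pads) lies 19 mm behind it (r.tcp_to_grasp is the distance from the TCP to the grasp point, in mm); z points along the fingers, y is the line along which they close (so a half turn about z gives the same grasp; the last joint's range is limited). The gripper opens to 85 mm and grips with 20 to 120 N. Pads are 22 mm wide; open, the fingers measure 114 mm over their backs; the gripper's body (76 mm by 85 mm) begins 54 mm behind the grasp point. The pads swing forward as they close: fully open they stand 13 mm farther back than shut.
Start: joints at [-1.252, 0.353, 1.633, -0, 1.155, -0.002], TCP at [197.077, -593.118, 231.281] pointing down, gripper open.
Joint ranges: [-2.63, 2.63], [-0.92, 2.1], [0.06, 2.66], [-1.3, 4.44], [0, 2.69], [-3.02, 3.02]. Speed limits (rad/s): [2.22, 2.22, 2.79, 3.14, 3.14, 3.14].

INTERFACE

Orientations are given as [roll, pitch, yaw] about the fixed x, y, z axes, in that order (R = Rz(yaw) Ry(pitch) Rx(roll)).
In Python, from rig import r gives the robot as it stands. The module is installed in compiled form; this text tells all that it offers.
- The arm moves only by the tool play_rows, never from a script. Its argument "rows" is a list of rows, each an object with "dp": the shift along the tool's x, y, z in units of 40 mm (1.0 is 40 mm), a list of three; "turn": the turn, a rotation vector about the tool's x, y, z in units of 6 degrees (1.0 is 6 degrees), a list of three; "fingers": the closure, from 0 (fully open) to 1 (shut). In form: [{"dp": [tx, ty, tz], "turn": [wx, wy, wz], "fingers": fingers}, ...]. A call has 1 to 5 rows; each row shifts and turns the commanded pose from where the row before left it, along the tool's axes as they then stand; what a row does not reach is not made up. A row lasts 1/12 s, in which the tool goes at most 41.7 mm and 7.16 degrees, less where a joint would pass 70% of its speed; a pose out of reach is approached as far as the arm can. A call is refused whole if a number of a shift passes 1 or a number of a turn 1, either way. A call with a gripper value outside its range is refused whole. The fingers move at their own pace and stop on an object; "force" is the grip in N (left out, the last holds). Time passes only in rows, so rows that do not move let the fingers close. It gives the time, the measured TCP pose, the force, the opening and the grip force at its end, in the units of the state.
- r.sense(): the state, without advancing time (a new reading comes with each control period).
- r.grab_frame(name): name is "side" or "top"; returns a dict with "pixels" (400x640x3 uint8, red, green, blue), "fx", "fy", "cx", "cy" (pixels), "pose" (4x4, takes a point from camera to world coordinates). Camera axes: x right, y down, z forward; pixel columns grow to the right and rows downward; lengths in mm; the calibration is good to about 2 mm. A picture is of the moment at which its call begins. There is no depth.
- r.sign_off(): hands the job in; it is judged then, once.
The state is a dict: "clock": time; "qpos": joint angles; "qvel": joint speeds; "joint_efforts": joint torques, N m; "eef_pos": TCP position; "tcp_rot": TCP orientation; "contact_force": force on the tool from outside, world axes, zero at the start; "wrist_torque": the same for the moment, N m; "opening": opening from 0.0 (shut) to 1.0 (fully open); "grasp_force": force on a finger pad.
Only numpy, scipy, OpenCV 4.12 (cv2) and the standard library are available. Lean on these libraries where they do the work, as an engineer would, in place of code of your own. Each camera call takes 0.05 s, during which the arm holds its last target. There are 200 camera calls.

TASK

Push the small open tray along between its rails until it is fully home against the ball box. Then press down the long end of the lever to raise the heavy steel flap until the ball has rolled out into the tray, and let the lever come back up under your fingers so that the flap closes gently and does not slam. Push and press only: nothing is gripped or lifted, the flap and the ball are not touched, the lever stays in its fulcrum, and the things standing around are left where they are.

Things in the scene. Friction and masses are not known exactly. Their poses are not given: they have to be found in the camera images.
- dispenser: Ball box fixed to the bench: a narrow plywood chute box 138 mm long (x), 60 mm wide (y), 108 mm high to its steel flap and 128 mm to the top of the dark ballast block on the flap. Origin on the bench top under the middle of the box, z up. Its -x is the way the ball comes out (roughly toward the robot), its +y the way the long end of the lever points (roughly to the robot's left). 'Box frame' below is this frame.
- tray_stop (a point): Middle of the lower front of the ball box, which stops the tray: x = -68 mm, y = 0, z = 14 mm in the box frame. The sill over which the ball leaves juts 14 mm out above it, 34 to 40 mm high, over the tray's wall. Two aluminium guide rails, 8 mm wide and 12 mm high, lead to it: inner faces at y = +42 and -42 mm, from x = -68 to -216 mm in the box frame.
- tray: Small grey open tray, loose, on the bench top between the guide rails: 86 mm (x) by 78 mm (y), 28 mm high, walls 4 mm, about 0.25 kg. Origin at the centre of its underside; axes nearly as the ball box's. It starts 35 to 61 mm short of home; fully home its +x wall touches the box and its origin is at x = -111 mm, y = 0 in the box frame.
- paddle (a point): Centre of the top face of the flat steel paddle (34 by 46 mm, 8 mm thick) at the long end of the lever: the place to press. About 137 mm above the bench at rest, about 58 mm when pressed right down on the stop pad; it shifts up to 10 mm along the lever on the way. Pressing takes about 2 to 6 N until the stop; if released it flies back up under the weight of the flap.
- pin (a point): Centre of the lever's cross pin, about which it tips, 155 mm from the paddle's centre; the pin lies in open-topped slots of the fulcrum stand. The lever is a loose steel bar 14 mm wide, 8 mm thick, 240 mm long; its short end, 55 mm from the pin, rests under a lip at the side of the flap.
- slot (a point): Seat of the cross pin's centre in the fulcrum stand, 105 mm above the bench, x = 0, y = 101 mm in the box frame. The stand is aluminium, 118 mm high, 48 by 32 mm.
- stop_pad (a point): Top of the rubber pad on a wooden post that stops the long end of the lever from below: 48 mm above the bench, x = 0, y = 245 mm in the box frame.
- flap (a joint): Angle of the heavy steel flap (1.0 to 1.6 kg with its ballast block), lid and front gate in one, hinged at the far top edge of the ball box: 0 closed, growing as its front rises. The ball passes from about 0.28 rad; the lever pressed right down gives about 0.37 rad.
- ball_center (a point): Centre of the white ball, 43 mm across, 46 g, lying in the chute behind the flap on a floor that slopes down to the mouth, its centre about 65 mm above the bench; in the tray its centre is about 25 mm above the bench.
- bolt: Bystander: steel bolt standing on its head, 40 mm high, in the corner between tray rails and fulcrum stand. Origin at its foot.
- glue: Bystander: small glue bottle, 27 mm across, 60 mm high, on the far side of the lever. Origin at its foot.
- battery: Bystander: lying battery, 15 by 50 by 15 mm, to the right of the ball box. Origin under its centre.
- driver: Bystander: screwdriver 188 mm long lying right of the tray rails. Origin under its centre.
- tin: Bystander: tin can 75 mm across, 110 mm high, front right. Origin at its foot.
- ball: The same ball as a body (for contact); use the centre above for its place.

How it is judged (in metres and radians):
On the way, in this order (a step that is already met when the one before it is completed fails the run):
1. the tray is fully home against the ball box while the flap is still closed and the ball still in the chute (x of tray in the frame of dispenser above -0.12 m and value of joint flap below 0.06 rad and z of ball_center in the frame of dispenser above 0.055 m), for 0.2 s.
2. the ball has come out into the tray (x of ball_center in the frame of tray between -0.036 and 0.036 m and y of ball_center in the frame of tray between -0.033 and 0.033 m and z of ball_center in the frame of tray below 0.035 m), for 0.1 s.
At the end, for the whole second after the job is handed in: The tray is home (within 9 mm of touching the ball box), flat on the bench, with the ball in it; the flap is closed (under 0.04 rad) and the lever's pin lies in its slots (within 6 mm) (all of step 2 and x of tray in the frame of dispenser above -0.12 m and value of joint flap below 0.04 rad and linear speed of tray below 0.02 m/s and distance between pin and slot below 0.006 m and height (world z) of tray below 0.006 m).
It fails at once if the flap slams or is dropped (falls faster than 2 rad/s) (velocity of joint flap below -2 rad/s).
It fails at once if the robot touches the flap or the ball (contact force between any of the fingers, the arm and flap above 1 N or contact force between any of the fingers, the arm and ball above 0.5 N).
It fails at once if the lever is lifted out of its fulcrum (pin 10 mm off its seat) (distance between pin and slot above 0.01 m).
It fails at once if the tray is lifted (12 mm) (height (world z) of tray above 0.012 m).
It fails at once if a bystander is moved by more than 25 mm (distance of any of bolt, glue, battery, driver, tin from where it was at the start of the episode above 0.025 m).
It also fails if it takes over 50 s, if anything falls off the work surface, if the arm or the gripper's body presses on something with over 40 N, if the wrist force passes 120 N, or if a joint passes its speed limit or range.

## Working session

There is one attempt and no reset: what is moved stays moved. The work goes in short steps, Python scripts to look and compute and a tool call to move; the robot and the scene stay as the last step left them, time stands still between calls to the robot, and variables do not carry over. Pictures are saved under pics/ and viewed, at most 10 in all, crops included, and the job is handed in when it is done.

Besides the shell and the picture viewer there is one more tool, called after "Request:" as name(argument=value, ...) on one line, values as JSON. play_rows: Moves the arm, as the interface text tells. Its arguments: {"type":"object","properties":{"rows":{"type":"array"},"force":{"type":"number"}},"required":["rows"]}

```bash
mkdir -p pics; python3 - <<'E'
from rig import r
import cv2
for n in("top","side"):
    f=r.grab_frame(n); cv2.imwrite(f"pics/{n}0.png",f["pixels"][:,:,::-1]); print(n,f["fx"],f["fy"],f["cx"],f["cy"],f["pose"].tolist() if hasattr(f["pose"],"tolist") else f["pose"])
s=r.sense(); print({k:s[k] for k in("clock","eef_pos","tcp_rot","opening")})
E
```

```text
top 419.1232881352806 419.1232881352806 319.43052156255106 199.0039710454464 [[-0.010552706584527284, -0.9931907863491187, 0.11602026674232334, 461.4458175962993], [-0.9999053908186885, 0.011504816717558439, 0.007539801325060436, -258.58886679797865], [-0.00882325311134558, -0.11592972484878232, -0.9932182283370653, 1098.8646185949165], [0.0, 0.0, 0.0, 1.0]]
side 415.5985264266947 415.5985264266947 313.02659028357954 199.40936747241227 [[-0.9689336514930741, -0.08931575504617525, 0.23063016911243356, 309.1865634418169], [-0.24731812457245367, 0.3542492538561197, -0.9018543182800349, 771.6434505088083], [-0.001150765945955297, -0.9308760186205861, -0.36533342811029973, 543.1570510159618], [0.0, 0.0, 0.0, 1.0]]
{'clock': 0.1, 'eef_pos': array([ 196.95122872, -592.70543016,  230.62147586]), 'tcp_rot': array([-3.14032563e+00, -2.80708114e-06,  3.20798365e-01]), 'opening': 0.9973341139664155}
```

View pics/top0.png

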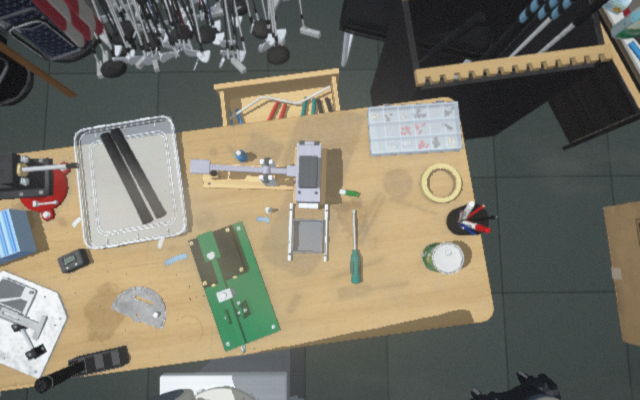

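View pics/side0.png

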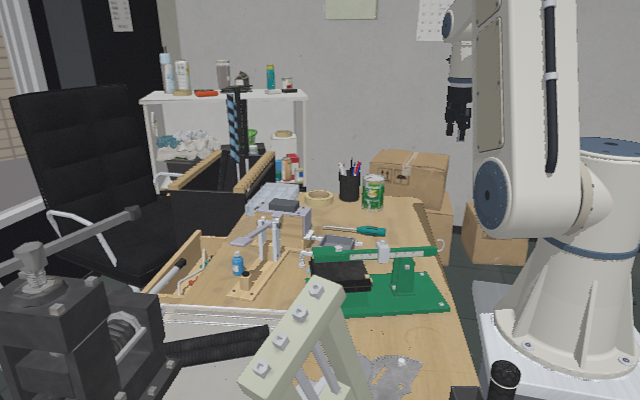

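The top view shows the ball box near (309,170), the tray near (311,236) between its rails, and the paddle near (200,167). I'll enlarge that area.

```bash
python3 - <<'E'
import cv2
a=cv2.imread("pics/top0.png")[125:275,180:370]
cv2.imwrite("pics/top0c.png",cv2.resize(a,None,fx=4,fy=4,interpolation=cv2.INTER_CUBIC))
E
cat > h.py <<'E'
from rig import r
import numpy as np
def ray(f,u,v,z):
    P=np.array(f["pose"]); d=P[:3,:3]@[(u-f["cx"])/f["fx"],(v-f["cy"])/f["fy"],1]; o=P[:3,3]
    return o+d*(z-o[2])/d[2]
def proj(f,p):
    P=np.array(f["pose"]); c=P[:3,:3].T@(np.array(p)-P[:3,3]); return c[0]/c[2]*f["fx"]+f["cx"],c[1]/c[2]*f["fy"]+f["cy"]
E
```

```text
(no output)
```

View pics/top0c.png

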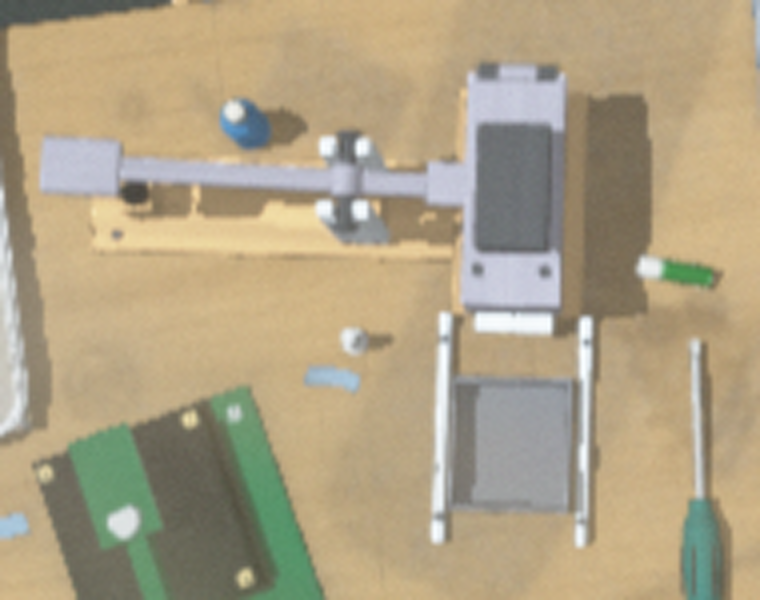

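The enlargement (4x, offset 180,125) shows these pixel positions:
- **Rail near ends:** (438,541) and (582,543)
- **Rail far ends:** (446,315) and (586,318)
- **Tray rim:** near edge at row 510, far edge at row 379
- **Paddle:** centre (80,166)

```bash
python3 - <<'E'
from h import *
f=r.grab_frame("top")
g=lambda x,y,z: ray(f,180+(x-1.5)/4,125+(y-1.5)/4,z)
nl,nr,fl,fr=[g(*p,12) for p in((438,541),(582,543),(446,315),(586,318))]
d=(fl+fr-nl-nr)/2; print("rail len",np.linalg.norm(d),"yaw",np.degrees(np.arctan2(d[1],d[0])), nl,nr,fl,fr)
ya=np.degrees(np.arctan2(*( -(g(80,166,137)-g(345,180,113))[[0]],(g(80,166,137)-g(345,180,113))[1])))
pad=g(80,166,137);pin=g(345,180,110);print("paddle",pad,"pin",pin,"lever yaw",ya, np.linalg.norm((pad-pin)[:2]))
print("tray near mid",g(512,510,28),"far",g(512,379,28),"corners",g(453,510,28),g(572,510,28))
m=(nl+nr)/2;x=d[:2]/np.linalg.norm(d[:2]);y=np.array([-x[1],x[0]])
# frame variants
o=(nl+nr+fl+fr)[:2]/4+142*x
print("origin",o,"slot",o+101*y,"paddle pred",o+256*y,"stop", o-68*x,"home tray near edge",o-154*x, "tray x in box",(g(512,445,28)[:2]-o)@x)
E
```

```text
rail len 145.59025748627542 yaw -1.9493110136983336 [ 431.87684928 -170.82417018   12.        ] [ 429.6533705  -263.28023289   12.        ] [ 577.77862881 -176.36195481   12.        ] [ 574.76360301 -267.64705025   12.        ]
paddle [654.43532243  27.98881149 137.        ] pin [ 649.36464139 -123.41791892  110.        ] lever yaw [-2.12785805] 151.4916163321505
tray near mid [ 451.28336012 -219.09552504   28.        ] far [ 534.41416305 -219.70129752   28.        ] corners [ 451.67501854 -181.67554505   28.        ] [ 450.8853109  -257.12609774   28.        ]
origin [ 645.43593908 -224.35852923] slot [ 648.87148765 -123.41697681] paddle pred [654.14386417  31.49332642] stop [ 577.47528993 -222.04548663] home tray near edge [ 491.52505717 -219.12016804] tray x in box -153.17238120738236
```

Request:
play_rows(rows=[{"dp":[0.5,-0.7,0],"turn":[0,0,0.85],"fingers":1},{"dp":[0.5,-0.7,0],"turn":[0,0,0.85],"fingers":1},{"dp":[0.5,-0.7,0],"turn":[0,0,0.85],"fingers":1},{"dp":[0.5,-0.7,0],"turn":[0,0,0.85],"fingers":1},{"dp":[0.3,-0.8,0],"turn":[0,0,0],"fingers":1}])

```text
clock: 0.57
eef_pos: [268.4, -436.0, 231.1]
tcp_rot: [3.142, -0.0, -0.041]
contact_force: [-0.1, -0.3, 0.5]
opening: 0.298
grasp_force: 0.0
```

Request:
play_rows(rows=[{"dp":[0.52,-0.87,0],"turn":[0,0,0],"fingers":1},{"dp":[0.52,-0.87,0],"turn":[0,0,0],"fingers":1},{"dp":[0.52,-0.87,0],"turn":[0,0,0],"fingers":1},{"dp":[0.52,-0.87,0],"turn":[0,0,0],"fingers":1},{"dp":[0.52,-0.87,0],"turn":[0,0,0],"fingers":1}])

```text
clock: 0.98
eef_pos: [378.2, -265.2, 231.3]
tcp_rot: [3.141, -0.0, -0.036]
contact_force: [1.1, -0.6, -0.1]
opening: -0.001
grasp_force: 0.0
```

Request:
play_rows(rows=[{"dp":[0.5,-0.5,0.3],"turn":[0,0,0],"fingers":1},{"dp":[0,0,1],"turn":[0,0,0],"fingers":1},{"dp":[0,0,1],"turn":[0,0,0],"fingers":1},{"dp":[0,0,1],"turn":[0,0,0],"fingers":1},{"dp":[0,0,0.5],"turn":[0,0,0],"fingers":1}])

```text
clock: 1.4
eef_pos: [396.6, -246.1, 75.7]
tcp_rot: [-3.139, 0.004, -0.034]
contact_force: [-0.8, 0.4, -0.4]
opening: -0.002
grasp_force: 0.0
```

Request:
play_rows(rows=[{"dp":[0,-0.73,0],"turn":[0,0,0],"fingers":1},{"dp":[0,0,0.8],"turn":[0,0,0],"fingers":1},{"dp":[0,0,0.7],"turn":[0,0,0],"fingers":1},{"dp":[0,0,0],"turn":[0,0,0],"fingers":1}])

```text
clock: 1.73
eef_pos: [396.9, -216.8, 15.7]
tcp_rot: [-3.139, 0.006, -0.035]
contact_force: [-0.8, 0.0, -0.8]
opening: 0.001
grasp_force: 0.0
```

Request:
play_rows(rows=[{"dp":[0.25,0,0],"turn":[0,0,0],"fingers":1},{"dp":[0.25,0,0],"turn":[0,0,0],"fingers":1},{"dp":[0.25,0,0],"turn":[0,0,0],"fingers":1},{"dp":[0.2,0,0],"turn":[0,0,0],"fingers":1},{"dp":[0,0,0],"turn":[0,0,0],"fingers":1}])

```text
clock: 2.15
eef_pos: [440.9, -220.9, 20.8]
tcp_rot: [3.14, -0.004, -0.035]
contact_force: [0.4, 0.2, -0.5]
opening: 0.0
grasp_force: 0.0
```

Request:
play_rows(rows=[{"dp":[0.12,0,0.1],"turn":[0,0,0],"fingers":1},{"dp":[0.12,0,0],"turn":[0,0,0],"fingers":1},{"dp":[0.12,0,0],"turn":[0,0,0],"fingers":1},{"dp":[0.12,0,0],"turn":[0,0,0],"fingers":1},{"dp":[0.12,0,0],"turn":[0,0,0],"fingers":1}])

```text
clock: 2.57
eef_pos: [461.7, -220.7, 15.2]
tcp_rot: [-3.141, 0.0, -0.035]
contact_force: [-1.2, -0.6, -0.6]
opening: 0.0
grasp_force: 0.4
```

Request:
play_rows(rows=[{"dp":[0.08,0,0],"turn":[0,0,0],"fingers":1},{"dp":[0.08,0,0],"turn":[0,0,0],"fingers":1},{"dp":[0.08,0,0],"turn":[0,0,0],"fingers":1},{"dp":[0.08,0,0],"turn":[0,0,0],"fingers":1},{"dp":[0,0,0],"turn":[0,0,0],"fingers":1}])

```text
clock: 2.98
eef_pos: [475.1, -221.4, 15.4]
tcp_rot: [3.141, -0.001, -0.035]
contact_force: [-0.5, 0.1, 0.1]
opening: -0.002
grasp_force: 0.0
```

Request:
play_rows(rows=[{"dp":[0.08,0,0],"turn":[0,0,0],"fingers":1},{"dp":[0.08,0,0],"turn":[0,0,0],"fingers":1},{"dp":[0.08,0,0],"turn":[0,0,0],"fingers":1},{"dp":[0,0,0],"turn":[0,0,0],"fingers":1}])

```text
clock: 3.32
eef_pos: [483.8, -221.3, 15.1]
tcp_rot: [-3.141, 0.001, -0.035]
contact_force: [-1.9, 0.9, 1.9]
opening: 0.0
grasp_force: 1.0
```

Request:
play_rows(rows=[{"dp":[0.06,0,0],"turn":[0,0,0],"fingers":1},{"dp":[0.06,0,0],"turn":[0,0,0],"fingers":1},{"dp":[0,0,0],"turn":[0,0,0],"fingers":1}])

```text
clock: 3.57
eef_pos: [484.1, -220.5, 14.7]
tcp_rot: [-3.139, 0.009, -0.035]
contact_force: [-17.0, -1.0, 12.1]
opening: -0.005
grasp_force: 8.4
```

The wrist force rose to 17 N at the predicted place, so the tray is home. I'm backing off and rising.

Request:
play_rows(rows=[{"dp":[-0.3,0,0],"turn":[0,0,0],"fingers":1},{"dp":[-1,0,0],"turn":[0,0,0],"fingers":1},{"dp":[0,0,-1],"turn":[0,0,0],"fingers":1},{"dp":[0,0,-1],"turn":[0,0,0],"fingers":1},{"dp":[0,0,-1],"turn":[0,0,0],"fingers":1}])

```text
clock: 3.98
eef_pos: [435.7, -219.7, 136.3]
tcp_rot: [-3.141, 0.0, -0.036]
contact_force: [2.0, -1.1, -0.4]
opening: 0.001
grasp_force: 0.0
```

Request:
play_rows(rows=[{"dp":[0,-0.3,-1],"turn":[0,0,0],"fingers":1},{"dp":[0,-0.8,-0.6],"turn":[0,0,0],"fingers":1},{"dp":[0,-1,0],"turn":[0,0,0],"fingers":1},{"dp":[0,-1,0],"turn":[0,0,0],"fingers":1},{"dp":[0,-1,0],"turn":[0,0,0],"fingers":1}])

```text
clock: 4.4
eef_pos: [443.0, -54.7, 200.3]
tcp_rot: [3.141, -0.004, -0.037]
contact_force: [0.8, -0.3, 0.0]
opening: -0.001
grasp_force: 0.0
```

```bash
python3 - <<'E'
from h import *
import cv2
print(r.sense()["eef_pos"])
f=r.grab_frame("top")
a=f["pixels"][125:275,180:370,::-1]
cv2.imwrite("pics/top1c.png",cv2.resize(a,None,fx=4,fy=4,interpolation=cv2.INTER_CUBIC))
E
```

```text
[443.02841241 -54.72284443 200.2952254 ]
```

View pics/top1c.png

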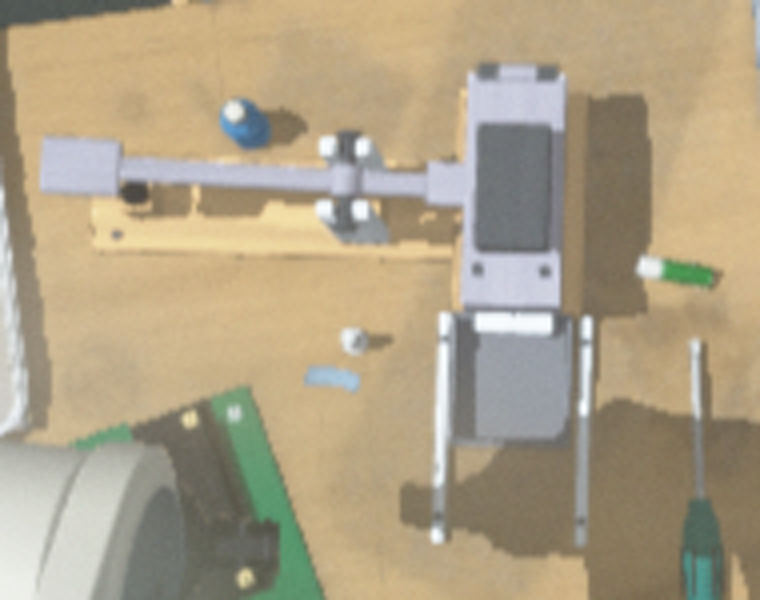

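The tray's near edge is now at row 440 and its far wall is under the sill, so it's home and nothing else has moved. Next I go over the paddle.

Request:
play_rows(rows=[{"dp":[0.87,-0.38,0],"turn":[0,0,0],"fingers":1},{"dp":[0.87,-0.38,0],"turn":[0,0,0],"fingers":1},{"dp":[0.87,-0.38,0],"turn":[0,0,0],"fingers":1},{"dp":[0.87,-0.38,0],"turn":[0,0,0],"fingers":1},{"dp":[0.87,-0.38,0],"turn":[0,0,0],"fingers":1}])

```text
clock: 4.87
eef_pos: [621.0, 14.8, 199.3]
tcp_rot: [-3.141, -0.002, -0.035]
contact_force: [1.0, -0.3, 1.0]
opening: 0.003
grasp_force: 0.0
```

Request:
play_rows(rows=[{"dp":[0.85,-0.38,0],"turn":[0,0,0],"fingers":1},{"dp":[0,0,0.6],"turn":[0,0,0],"fingers":1},{"dp":[0,0,0.3],"turn":[0,0,0],"fingers":1},{"dp":[0,0,0],"turn":[0,0,0],"fingers":1}])

```text
clock: 5.2
eef_pos: [650.9, 27.7, 159.4]
tcp_rot: [3.141, 0.006, -0.035]
contact_force: [-0.9, 0.1, -0.9]
opening: -0.003
grasp_force: 0.0
```

Request:
play_rows(rows=[{"dp":[0.08,0,0.2],"turn":[0,0,0],"fingers":1},{"dp":[0,0,0.15],"turn":[0,0,0],"fingers":1},{"dp":[0,0,0.1],"turn":[0,0,0],"fingers":1},{"dp":[0,0,0.1],"turn":[0,0,0],"fingers":1},{"dp":[0,0,0.1],"turn":[0,0,0],"fingers":1}])

```text
clock: 5.62
eef_pos: [656.7, 27.5, 137.5]
tcp_rot: [-3.141, -0.001, -0.036]
contact_force: [-0.6, -0.9, -0.6]
opening: 0.001
grasp_force: 0.0
```

Request:
play_rows(rows=[{"dp":[0,0,0.1],"turn":[0,0,0],"fingers":1},{"dp":[0,0,0.1],"turn":[0,0,0],"fingers":1},{"dp":[0,0,0.1],"turn":[0,0,0],"fingers":1},{"dp":[0,0,0.1],"turn":[0,0,0],"fingers":1},{"dp":[0,0,0],"turn":[0,0,0],"fingers":1}])

```text
clock: 6.03
eef_pos: [656.8, 28.0, 120.7]
tcp_rot: [-3.141, -0.0, -0.035]
contact_force: [0.2, 2.2, 4.0]
opening: -0.001
grasp_force: 1.9
```

Request:
play_rows(rows=[{"dp":[0,-0.02,0.15],"turn":[0,0,0],"fingers":1},{"dp":[0,-0.02,0.15],"turn":[0,0,0],"fingers":1},{"dp":[0,0,0.15],"turn":[0,0,0],"fingers":1},{"dp":[0,0,0.15],"turn":[0,0,0],"fingers":1},{"dp":[0,0,0.15],"turn":[0,0,0],"fingers":1}])

```text
clock: 6.45
eef_pos: [656.9, 29.1, 90.8]
tcp_rot: [3.141, -0.0, -0.035]
contact_force: [0.4, -0.8, 5.2]
opening: -0.0
grasp_force: 2.6
```

Request:
play_rows(rows=[{"dp":[0,0,0.15],"turn":[0,0,0],"fingers":1},{"dp":[0,0,0.15],"turn":[0,0,0],"fingers":1},{"dp":[0,0.02,0.15],"turn":[0,0,0],"fingers":1},{"dp":[0,0.02,0.1],"turn":[0,0,0],"fingers":1},{"dp":[0,0,0],"turn":[0,0,0],"fingers":1}])

```text
clock: 6.87
eef_pos: [656.4, 27.0, 68.1]
tcp_rot: [3.141, 0.001, -0.035]
contact_force: [1.6, -0.4, 2.5]
opening: 0.002
grasp_force: 1.2
```

```bash
python3 - <<'E'
from h import *
import cv2
f=r.grab_frame("top")
a=f["pixels"][125:275,180:370,::-1]
g=r.grab_frame("side")["pixels"][170:320,210:400,::-1]
cv2.imwrite("pics/two2.png",cv2.resize(np.hstack([a,g]),(800,316),interpolation=cv2.INTER_CUBIC))
E
```

```text
(no output)
```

View pics/two2.png

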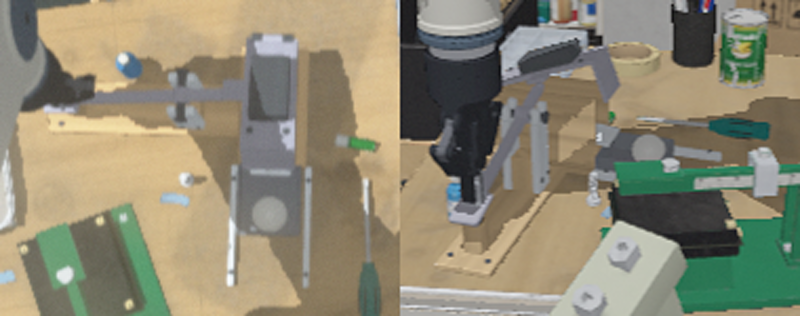

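The ball is in the tray (at about 270,213 in the left half), the flap is raised, and the tray is still home. Now I let the lever up slowly.

Request:
play_rows(rows=[{"dp":[0,0,-0.06],"turn":[0,0,0],"fingers":1},{"dp":[0,-0.01,-0.12],"turn":[0,0,0],"fingers":1},{"dp":[0,-0.01,-0.15],"turn":[0,0,0],"fingers":1},{"dp":[0,0,-0.15],"turn":[0,0,0],"fingers":1},{"dp":[0,0,-0.15],"turn":[0,0,0],"fingers":1}])

```text
clock: 7.38
eef_pos: [657.0, 28.9, 95.5]
tcp_rot: [-3.141, -0.001, -0.035]
contact_force: [1.4, 2.9, 2.1]
opening: -0.001
grasp_force: 1.5
```

Request:
play_rows(rows=[{"dp":[0,0,-0.15],"turn":[0,0,0],"fingers":1},{"dp":[0,0,-0.15],"turn":[0,0,0],"fingers":1},{"dp":[0,0,-0.12],"turn":[0,0,0],"fingers":1},{"dp":[0,0,-0.12],"turn":[0,0,0],"fingers":1},{"dp":[0,0,-0.12],"turn":[0,0,0],"fingers":1}])

```text
clock: 7.8
eef_pos: [656.7, 27.8, 121.3]
tcp_rot: [3.141, 0.0, -0.035]
contact_force: [0.1, -2.2, 3.2]
opening: 0.001
grasp_force: 1.6
```

Request:
play_rows(rows=[{"dp":[0,0,-0.1],"turn":[0,0,0],"fingers":1},{"dp":[0,0,-0.1],"turn":[0,0,0],"fingers":1},{"dp":[0,0,-0.1],"turn":[0,0,0],"fingers":1},{"dp":[0,0,-0.1],"turn":[0,0,0],"fingers":1},{"dp":[0,0,-0.1],"turn":[0,0,0],"fingers":1}])

```text
clock: 8.22
eef_pos: [656.3, 28.8, 140.7]
tcp_rot: [-3.141, 0.001, -0.035]
contact_force: [-0.1, 0.6, 0.9]
opening: -0.0
grasp_force: 0.0
```

Request:
play_rows(rows=[{"dp":[0,0,-0.15],"turn":[0,0,0],"fingers":1},{"dp":[0,0,-0.3],"turn":[0,0,0],"fingers":1},{"dp":[-0.8,0,-0.5],"turn":[0,0,0],"fingers":1},{"dp":[-0.8,0,0],"turn":[0,0,0],"fingers":1},{"dp":[-0.8,0,0],"turn":[0,0,0],"fingers":1}])

```text
clock: 8.63
eef_pos: [560.6, 32.1, 180.4]
tcp_rot: [-3.141, -0.002, -0.035]
contact_force: [0.1, -0.7, -0.4]
opening: -0.001
grasp_force: 0.0
```

Request:
play_rows(rows=[{"dp":[-0.5,0,0],"turn":[0,0,0],"fingers":1},{"dp":[0,0,0],"turn":[0,0,0],"fingers":1},{"dp":[0,0,0],"turn":[0,0,0],"fingers":1}])

```text
clock: 8.88
eef_pos: [540.5, 32.8, 179.9]
tcp_rot: [-3.141, -0.001, -0.035]
contact_force: [2.2, 0.6, -0.0]
opening: 0.002
grasp_force: 0.0
```

```bash
python3 - <<'E'
from h import *
import cv2
f=r.grab_frame("top")
a=f["pixels"][125:275,180:370,::-1]
g=r.grab_frame("side")["pixels"][170:320,210:400,::-1]
cv2.imwrite("pics/two3.png",cv2.resize(np.hstack([a,g]),(800,316),interpolation=cv2.INTER_CUBIC))
E
```

```text
(no output)
```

View pics/two3.png

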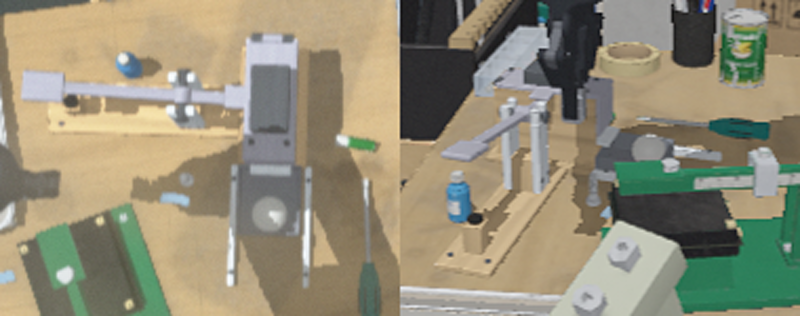

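The final view shows the flap closed, the paddle back at its starting pixel (43,87), the pin in its stand, and the ball in the tray, which is still home. I'm handing it in.

```bash
python3 -c "
from rig import r
print(r.sign_off())"
```

```text
the job is handed in; nothing more can be done
None
```

The job is handed in, with no verdict returned: in the last pictures the tray is home with the ball in it, the flap is closed after a slow release, the lever is back at rest in its stand, and the bystanders in view have not moved.

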